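# Start the bench stirrer

### The job

Start the bench stirrer by pressing its keys with the fingertips, in this order: press the raised half of the rocker switch fully down so that the switch tips over; push the round plunger all the way in, where it stays; then press the long bar key fully down, keep it down for about two seconds, let it come back up and move clear. Only press: do not press the square key, and do not lift, knock over or shift the glassware and the wash bottle standing around.

Things in the scene. Friction and masses are not known exactly. Their poses are not given: they have to be found in the camera images.
- stirrer: White low stirrer fixed on the bench, 270 (its x) by 330 mm (y), deck 60 mm up. Origin on the bench under the middle of its row of four white keys; x points away from the robot, to two steel plates 140 mm behind the row (tops 70 mm up); yaw within 0.3 rad. The keys sit on black 66 mm square bases 8 mm thick, turned with the stirrer, 75 mm apart along its y, in an order that changes.
- rocker_raised (a point): Point on the top face of the rocker's raised half, 20 mm from the pivot: the place to press; it moves with the rocker. At the start this half slopes up by 0.35 rad, its tip 90 mm above the bench; pressed fully down it lies level, its face 80 mm above the bench.
- rocker_pivot (a point): Middle of the rocker's hinge axis, 74 mm above the bench, fixed. The rocker is 34 mm wide (stirrer y) and 60 mm long (stirrer x): two flat halves of 30 mm that meet here in a shallow V. At the start the half nearer the robot (stirrer -x) lies level and the half away from the robot (+x) is raised.
- rocker (a joint): Rocker angle, rad: about 0 at the start, 0.35 when the raised half is pressed fully down. Friction of 0.05 N m (about 2.5 N at the pressing point), no spring: it stays where it is left.
- plunger_top (a point): Centre of the top of the round plunger: a flat round head 38 mm across and 8 mm thick on a thinner neck; top about 86 mm above the bench at the start, 78 mm when fully in. Moves with it; z up.
- plunger (a joint): Plunger depth, m: 0 (at most 0.001) out at the start, 0.008 fully in. Friction of about 4 N, no spring: it stays where it is left.
- bar_top (a point): Centre of the top of the long bar key, 54 mm long (stirrer y) by 20 mm wide (stirrer x); top 82 mm above the bench when up, 77 mm when down. Moves with it; z up.
- bar (a joint): Bar key depth, m: 0 up, 0.005 fully down. Spring-loaded: starts to move at 1.5 N, 5 N holds it fully down, comes back up when let go.
- square_top (a point): Centre of the top of the square key, 28 by 28 mm, same height, travel and spring as the bar key. Not to be pressed.
- square (a joint): Square key depth, m: 0 up, 0.005 down. Must stay up.
- beaker: Loose open glass beaker, 70 mm across, 85 mm tall, standing on one of the stirrer's steel plates. Origin at the centre of its underside, z up. Leave alone.
- conical: Loose green glass conical flask, 76 mm across the foot, 92 mm tall, on the other steel plate. Origin at the centre of its underside, z up. Leave alone.
- washbottle: Loose white wash bottle with a red cap and bent spout (spout reaches 65 mm out along its -x), 66 mm across, 178 mm tall, on the bench to the left (+y) of the stirrer. Origin at the centre of its underside, z up. Leave alone.
- volflask: Loose round-bellied glass flask with a long thin neck and a white stopper, 84 mm across, 182 mm tall, on the bench to the right (-y) of the stirrer. Origin at the centre of its underside, z up. Leave alone.

How it is judged:
By the outcome, as a careful person would: the job done as asked, in the order asked, and still so for the second after the job is handed in, with the robot touching nothing.
It also fails if it takes over 43 s, if anything falls off the work surface, if the arm or the gripper's body presses on something with over 40 N, if the wrist force passes 120 N, or if a joint passes its speed limit or range.

### The arm

A 6-joint arm with a two-finger parallel gripper is mounted at the origin on the work surface. World frame = base frame: x ahead of the robot, y to its left, z up, the work surface at z = 0. Lengths are in m, angles in rad, forces in N, time in s.
With the tool pointing down it reaches from about 0.35 to 0.85 m from the base axis. Payload 8.1 kg.
Tool frame: the origin (TCP) lies on the centre line of the jaws, within the pads' length; the fingertips stand robot.finger_overhang ahead of it and the grasp point (between the pads) lies 5 mm behind it (robot.finger_overhang is the distance from the TCP to the fingertips, in m); z points along the fingers, y is the direction in which the jaws open and shut (so a half turn about z gives the same grasp; the last joint's range is limited). The gripper opens to 93 mm and grips with 3 to 60 N. Pads are 15 mm wide; open, the fingers measure 128 mm over their backs; the gripper's body (75 mm by 188 mm) begins 65 mm behind the grasp point.
Start: joints at [-1.277, 0.13, 1.488, -0, 1.523, -0.085], TCP at [0.222, -0.557, 0.233] pointing down, gripper open.
Joint ranges: [-2.96, 2.96], [-0.89, 2.26], [0.02, 2.5], [-1.34, 4.48], [0, 2.73], [-2.66, 2.66]. Speed limits (rad/s): [2.39, 2.39, 2.79, 3.14, 3.14, 3.14].

### API

Orientations are given as a rotation vector (axis times angle).
In Python, from plant import robot gives the robot as it stands. The module is installed in compiled form; this text tells all that it offers.
- The arm moves only by the tool carry_out, never from a script. Its argument "commands" is a list that holds one entry, the list of rows, each a list of 4 numbers: the shift along the tool's x, y, z in cm, then the turn about the tool's z in degrees. In form: [[[tx, ty, tz, roll], ...]]. A call has 1 to 20 rows; each row shifts and turns the commanded pose from where the row before left it, along the tool's axes as they then stand; what a row does not reach is not made up. A row lasts 1/12 s, in which the tool goes at most 41.7 mm and 7.16 degrees, less where a joint would pass 70% of its speed; a pose out of reach is approached as far as the arm can. A call is refused whole if a number of a shift passes 4.17 or a number of a turn 7.16, either way. A call with a gripper value outside its range is refused whole. "claw" is the finger opening in cm, from 0 to 9.3, set as the call begins (left out, the last holds). The fingers move at their own pace and stop on an object; "grip_force" is the grip in N (left out, the last holds). Time passes only in rows, so rows that do not move let the fingers close. It gives the time, the measured TCP pose, the force and the opening at its end, in the units of the state.
- robot.read_state(): the state, without advancing time (a new reading comes with each control period).
- robot.read_camera(name): name is "scene" or "top"; returns the picture (400x640x3 uint8, red, green, blue); there is no depth.
- robot.camera_params(name): a dict with "mtx" (3x3 intrinsics, pixels), "R" (3x3) and "t" (3): a world point X has camera coordinates R X + t. Camera axes: x right, y down, z forward; pixel columns grow to the right and rows downward; lengths in m; the calibration is good to about 2 mm. A picture is of the moment at which its call begins. camera_params takes no time and is no camera call.
- robot.close_job(): hands the job in, once; it reports no verdict.
The state is a dict: "t": time; "q": joint angles; "dq": joint speeds; "joint_torque": joint torques, N m; "tool_pos": TCP position; "orientation": TCP orientation; "force": force on the tool from outside, world axes, zero at the start; "wrist_torque": the same for the moment, N m; "opening": finger opening in m.
Only numpy, scipy, OpenCV 4.12 (cv2) and the standard library are available. Lean on these libraries where they do the work, as an engineer would, in place of code of your own. Each camera call takes 0.05 s, during which the arm holds its last target.

## Working session

There is one attempt and no reset: what is moved stays moved. The work goes in short steps, Python scripts to look and compute and a tool call to move; the robot and the scene stay as the last step left them, time stands still between calls to the robot, and variables do not carry over. Pictures are saved under pics/ and viewed, and the job is handed in when it is done.

Besides the shell and the picture viewer there is one more tool, called after "Call:" by a JSON object that holds its "api" and its "payload". carry_out: Moves the arm, as the interface text tells. Its arguments: {"type":"object","properties":{"commands":{"type":"array","items":{"type":"array","items":{"type":"array","items":{"type":"number"}}}},"claw":{"type":"number"},"grip_force":{"type":"number"}},"required":["commands"]}

```bash
mkdir -p pics; python3 - <<'E'
from plant import robot
import cv2
for n in("scene","top"):
    im=robot.read_camera(n); cv2.imwrite(f"pics/{n}0.png",im[:,:,::-1])
    p=robot.camera_params(n); print(n,p)
print(robot.read_state(),robot.finger_overhang)
E
```

```text
scene {'mtx': array([[469.478453  ,   0.        , 319.73174754],
       [  0.        , 469.478453  , 209.03827505],
       [  0.        ,   0.        ,   1.        ]]), 'R': array([[ 0.34198511,  0.93958795, -0.01485486],
       [ 0.77136346, -0.28971419, -0.56662518],
       [-0.53669786,  0.18231888, -0.82384176]]), 't': array([-0.22081991, -0.40712485,  1.66550536])}
top {'mtx': array([[437.54848921,   0.        , 314.51772864],
       [  0.        , 437.54848921, 203.8532078 ],
       [  0.        ,   0.        ,   1.        ]]), 'R': array([[ 0.01175153, -0.99991933,  0.00481982],
       [-0.98376396, -0.01242465, -0.17903661],
       [ 0.17908205, -0.00263761, -0.98383061]]), 't': array([-0.02212612,  0.6019387 ,  1.3425955 ])}
{'t': 0.1, 'q': array([-1.27737216e+00,  1.31102449e-01,  1.48913247e+00,  6.65038306e-07,
        1.52303433e+00, -8.53953887e-02]), 'dq': array([ 0.00015148, -0.00117568, -0.00231141, -0.00113901, -0.00057259,
        0.00018777]), 'joint_torque': array([ 2.09998805e-03, -5.61339605e+01, -4.93097377e+01,  7.71413161e-02,
        2.91301747e-02, -5.71913392e-05]), 'tool_pos': array([ 0.22177628, -0.55698291,  0.23170313]), 'orientation': array([-3.08376917e+00, -5.91182713e-01,  2.72254728e-04]), 'force': array([ 0.01435555,  0.33202221, -0.5772575 ]), 'wrist_torque': array([-0.0690767 , -0.01094029, -0.00373444]), 'opening': 0.09315530251014434} 0.014
```

View pics/scene0.png

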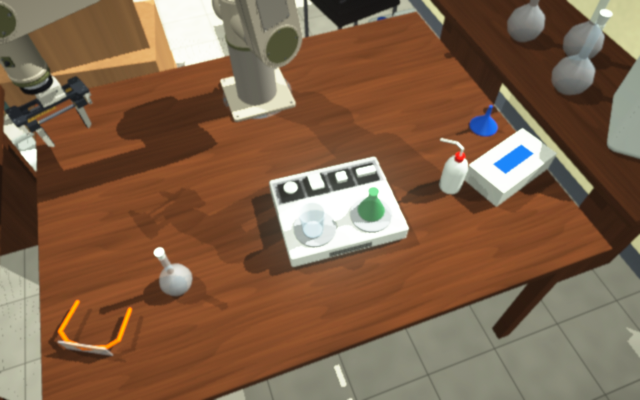

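View pics/top0.png

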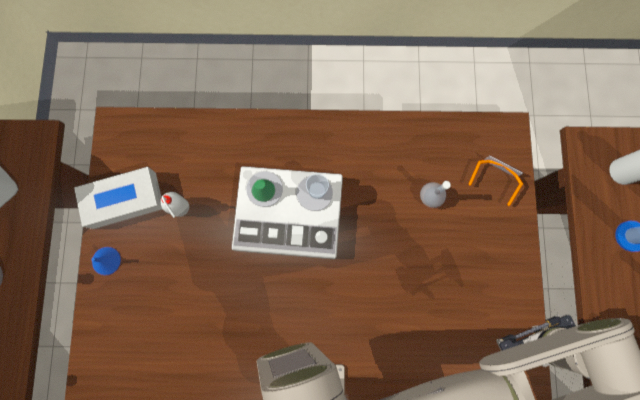

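The scene view shows the key row at about (290–367, 172–188) and the top view at (249–321, 231–238). From +y to -y the order is bar, square, rocker, plunger. The glassware stands behind the row. I'll zoom in next.

```bash
python3 - <<'E'
import cv2
a=cv2.imread("pics/scene0.png")[150:270,260:415]; cv2.imwrite("pics/s_z.png",cv2.resize(a,None,fx=5,fy=5,interpolation=cv2.INTER_CUBIC)[:600])
a=cv2.imread("pics/top0.png")[160:265,225:350]; cv2.imwrite("pics/t_z.png",cv2.resize(a,None,fx=5.6,fy=5.6,interpolation=cv2.INTER_CUBIC))
E
```

```text
(no output)
```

View pics/s_z.png

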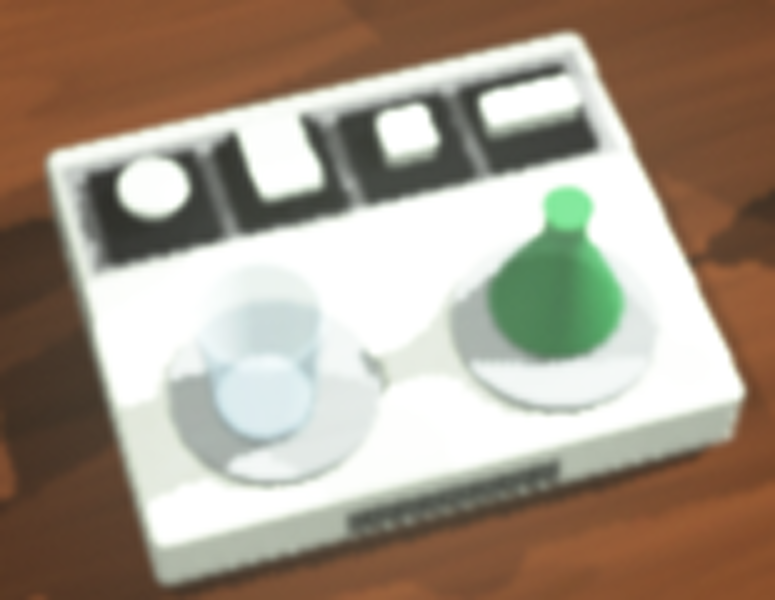

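View pics/t_z.png

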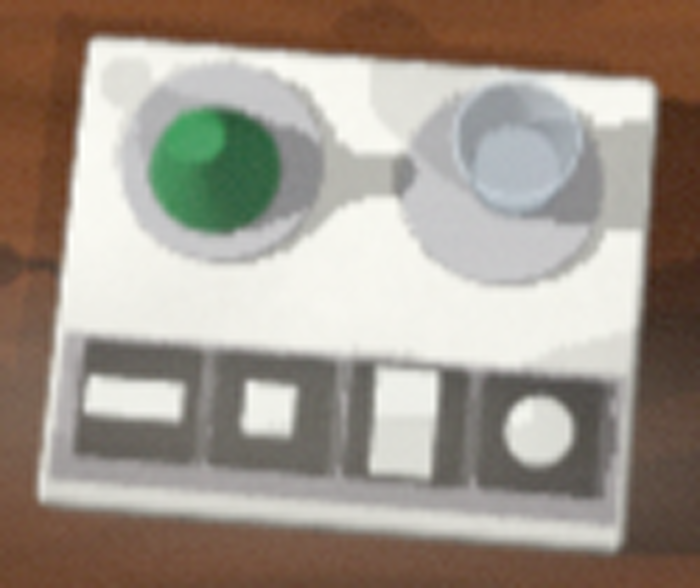

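The zooms confirm the order: bar, square, rocker, plunger from +y to -y. The rocker's raised (bright) half is on the far side. Now I'll segment the keys in both views and triangulate them.

```bash
cat > h.py <<'E'
import numpy as np,cv2
from plant import robot
P={n:robot.camera_params(n) for n in("scene","top")}
def ray(n,uv):
    p=P[n]; d=p["R"].T@np.linalg.inv(p["mtx"])@np.array([*uv,1.]); return -p["R"].T@p["t"],d/np.linalg.norm(d)
def plane(n,uv,z):
    c,d=ray(n,uv); return c+d*(z-c[2])/d[2]
def tri(u1,u2):
    Pm=[P[n]["mtx"]@np.c_[P[n]["R"],P[n]["t"]] for n in("scene","top")]
    X=cv2.triangulatePoints(Pm[0],Pm[1],np.float64(u1).reshape(2,1),np.float64(u2).reshape(2,1)); return (X[:3]/X[3]).ravel()
def proj(n,X):
    p=P[n]; c=p["mtx"]@(p["R"]@np.array(X)+p["t"]); return c[:2]/c[2]
E
python3 - <<'E'
from h import *
R={"scene":(165,262,205,385),"top":(215,225,252,345)}
cent={}
for n,(r0,c0,r1,c1) in R.items():
    im=cv2.imread(f"pics/{n}0.png"); g=cv2.cvtColor(im,cv2.COLOR_BGR2GRAY)
    s=6; G=cv2.resize(g,None,fx=s,fy=s,interpolation=cv2.INTER_CUBIC)
    m=(G>150).astype(np.uint8)
    k,l,st,ce=cv2.connectedComponentsWithStats(m)
    L=[]
    for i in range(1,k):
        cx,cy=(ce[i]+.5)/s-.5
        if c0<cx<c1 and r0<cy<r1 and 30*s*s<st[i,4]<600*s*s:
            cs=cv2.findContours((l==i).astype(np.uint8),0,2)[0][0]
            rr=cv2.minAreaRect(cs); box=(cv2.boxPoints(rr)+.5)/s-.5
            L.append((cx,cy)); print(n,(round(cx,2),round(cy,2)),st[i,4]/s/s,box.round(1).tolist(), plane(n,(cx,cy),.082 ).round(4))
    cent[n]=sorted(L)
for a,b in zip(cent["scene"],sorted(cent["top"],reverse=True)): print(tri(a,b).round(4))
E
```

```text
scene (np.float64(340.92), np.float64(176.03)) 116.30555555555556 [[333.8999938964844, 172.0], [345.5, 169.1999969482422], [348.20001220703125, 179.89999389648438], [336.6000061035156, 182.8000030517578]] [0.5088 0.1158 0.082 ]
top (np.float64(248.44), np.float64(230.74)) 131.94444444444443 [[239.0, 233.8000030517578], [239.6999969482422, 226.1999969482422], [257.79998779296875, 227.6999969482422], [257.20001220703125, 235.3000030517578]] [0.5101 0.1886 0.082 ]
top (np.float64(272.5), np.float64(232.57)) 93.33333333333333 [[267.0, 237.10000610351562], [268.29998779296875, 227.0], [278.0, 228.3000030517578], [276.70001220703125, 238.39999389648438]] [0.5053 0.114  0.082 ]
top (np.float64(320.71), np.float64(236.49)) 122.02777777777777 [[314.6000061035156, 230.39999389648438], [326.79998779296875, 230.39999389648438], [326.79998779296875, 242.8000030517578], [314.6000061035156, 242.8000030517578]] [ 0.495 -0.035  0.082]
[0.5228 0.0374 0.1345]
```

```bash
python3 - <<'E'
from h import *
im=cv2.imread("pics/scene0.png"); g=cv2.cvtColor(im,cv2.COLOR_BGR2GRAY);s=6; G=cv2.resize(g,None,fx=s,fy=s,interpolation=cv2.INTER_CUBIC)
top={"bar":(248.44,230.74),"sq":(272.5,232.57),"pl":(320.71,236.49)}
# tops are saturated; sides a bit dimmer
for th in(180,215,235):
    k,l,st,ce=cv2.connectedComponentsWithStats((G>th).astype(np.uint8))
    for i in range(1,k):
        cx,cy=(ce[i]+.5)/s-.5
        if 275<cx<380 and 165<cy<195 and 30*s*s<st[i,4]<600*s*s:
            nm="bar" if cx>355 else "sq" if cx>330 else "rk" if cx>305 else "pl"
            print(th,nm,round(cx,2),round(cy,2),st[i,4]/36,plane("scene",(cx,cy),{"pl":.086}.get(nm,.082)).round(4),tri((cx,cy),top[nm]).round(4) if nm in top else "")
print(plane("top",top["pl"],.086))
# rocker top view from zoom: corners
for uv in[(375,368),(438,372),(370,472),(433,480),(372,411),(436,414)]:
    u=(uv[0]+.5)/5.6-.5+225,(uv[1]+.5)/5.6-.5+160
    print(uv,plane("top",u,.08).round(4),proj('top',[0.5,0.03,.08]).round(1))
E
```

```text
180 sq 340.9 175.85 101.30555555555556 [0.5082 0.116  0.082 ] [0.506  0.1156 0.0793]
215 sq 340.9 175.69 85.75 [0.5077 0.1162 0.082 ] [0.5059 0.1156 0.0799]
215 pl 290.19 186.73 115.36111111111111 [ 0.4971 -0.0331  0.086 ] [ 0.4951 -0.0337  0.0836]
235 bar 365.73 169.65 110.0 [0.5122 0.1915 0.082 ] [0.5108 0.1905 0.0803]
235 sq 340.89 175.61 75.19444444444444 [0.5074 0.1162 0.082 ] [0.5059 0.1156 0.0802]
235 pl 290.23 186.78 102.44444444444444 [ 0.4973 -0.033   0.086 ] [ 0.4951 -0.0337  0.0834]
[ 0.4945592  -0.03496059  0.086     ]
(375, 368) [0.5289 0.0558 0.08  ] [299.7 234.7]
(438, 372) [0.5271 0.0208 0.08  ] [299.7 234.7]
(370, 472) [0.4712 0.0573 0.08  ] [299.7 234.7]
(433, 480) [0.4673 0.0226 0.08  ] [299.7 234.7]
(372, 411) [0.505  0.0569 0.08  ] [299.7 234.7]
(436, 414) [0.5037 0.0215 0.08  ] [299.7 234.7]
```

The heights agree with the text to 2–3 mm. The stirrer yaw is about -0.068 rad. First I'll rise, close the fingers and square the tool up with the stirrer.

Call:
{"api": "carry_out", "payload": {"commands": [[[0,0,-1.5,6.4],[0,0,-1.5,6.4],[0,0,-1.5,6.4],[0,0,-1.5,6.4],[0,0,0,0]]], "claw": 0, "grip_force": 20}}

```text
t: 0.52
tool_pos: [0.2223, -0.5586, 0.2959]
orientation: [3.135, -0.115, 0.002]
force: [0.4, -0.1, 1.0]
opening: 0.0645
```

```bash
cat >> h.py <<'E'
from scipy.spatial.transform import Rotation as Ro
def go(target,tip=True):
    s=robot.read_state(); T=Ro.from_rotvec(s["orientation"]).as_matrix()
    p=s["tool_pos"]+ (T[:,2]*robot.finger_overhang if tip else 0)
    d=T.T@(np.array(target)-p)*100
    print("t",round(s["t"],2),"tip",p.round(4),"F",s["force"].round(1),"xang",round(np.arctan2(T[1,0],T[0,0]),3),"zax",T[:,2].round(3),"op",round(s["opening"],4),"shift cm",d.round(2))
E
python3 - <<'E'
from h import *
go([.521,.039,.13])
print("vol",plane("top",(433,195),.04).round(3),"wash cap",plane("top",(168,201),.165).round(3),"wash body",plane("top",(180,206),.06).round(3),"scene wash base",plane("scene",(451,190),0).round(3))
print("beaker",plane("top",(316,189),.07).round(3),"con",plane("top",(263,190),.1).round(3))
E
```

```text
t 0.52 tip [ 0.2223 -0.5586  0.2819] F [ 0.4 -0.1  1. ] xang -0.073 zax [ 0.001 -0.004 -1.   ] op 0.0645 shift cm [ 25.39 -61.85  14.97]
vol [ 0.639 -0.399  0.04 ] wash cap [0.585 0.416 0.165] wash body [0.589 0.412 0.06 ] scene wash base [0.616 0.432 0.   ]
beaker [ 0.647 -0.019  0.07 ] con [0.636 0.146 0.1  ]
```

Call:
{"api": "carry_out", "payload": {"commands": [[[1.4,-3.4,0.5,0],[1.4,-3.4,0.5,0],[1.4,-3.4,0.5,0],[1.4,-3.4,0.5,0],[1.4,-3.4,0.5,0],[1.4,-3.4,0.5,0],[1.4,-3.4,0.5,0],[1.4,-3.4,0.5,0],[1.4,-3.4,0.5,0],[1.4,-3.4,0.5,0],[1.4,-3.4,0.5,0],[1.4,-3.4,0.5,0],[1.4,-3.4,0.5,0],[1.4,-3.4,0.5,0],[1.4,-3.4,0.5,0],[1.4,-3.4,0.5,0],[1.4,-3.4,0.5,0],[0,0,0,0],[0,0,0,0]]]}}

```text
t: 2.1
tool_pos: [0.4981, 0.0049, 0.2058]
orientation: [-3.14, 0.095, 0.004]
force: [0.3, -1.1, -0.1]
opening: 0.0006
```

```bash
python3 - <<'E'
from h import *
go([.521,.039,.11])
E
```

```text
t 2.1 tip [0.498  0.0049 0.1918] F [ 0.3 -1.1 -0.1] xang -0.061 zax [-0.003  0.    -1.   ] op 0.0006 shift cm [ 2.11 -3.54  8.17]
```

Call:
{"api": "carry_out", "payload": {"commands": [[[0.5,-0.9,1.8,0],[0.5,-0.9,1.8,0],[0.5,-0.9,1.8,0],[0.6,-0.84,1.8,0],[0,0,0,0],[0,0,0,0],[0,0,0,0]]]}}

```text
t: 2.68
tool_pos: [0.5219, 0.0359, 0.1363]
orientation: [3.139, -0.106, 0.0]
force: [0.4, 0.6, 0.4]
opening: 0.0006
```

```bash
python3 - <<'E'
from h import *
go([.521,.039,.092])
for n,(r0,r1,c0,c1) in {"scene":(120,240,240,395),"top":(150,270,220,360)}.items():
    im=robot.read_camera(n)[:,:,::-1]; cv2.imwrite(f"pics/{n}1.png",cv2.resize(im[r0:r1,c0:c1],None,fx=5,fy=5,interpolation=cv2.INTER_CUBIC))
E
```

```text
t 2.68 tip [0.5219 0.0359 0.1223] F [0.4 0.6 0.4] xang -0.068 zax [ 0. -0. -1.] op 0.0006 shift cm [-0.11 -0.31  3.03]
```

View pics/scene1.png

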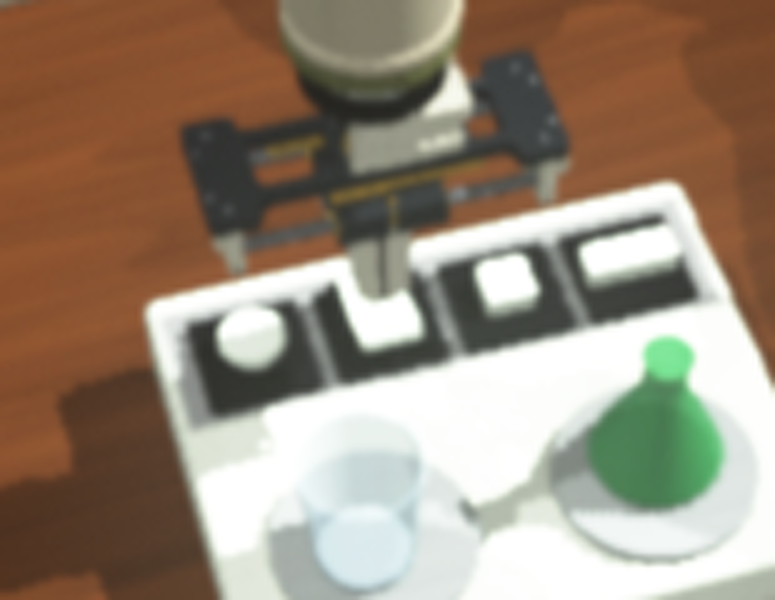

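View pics/top1.png

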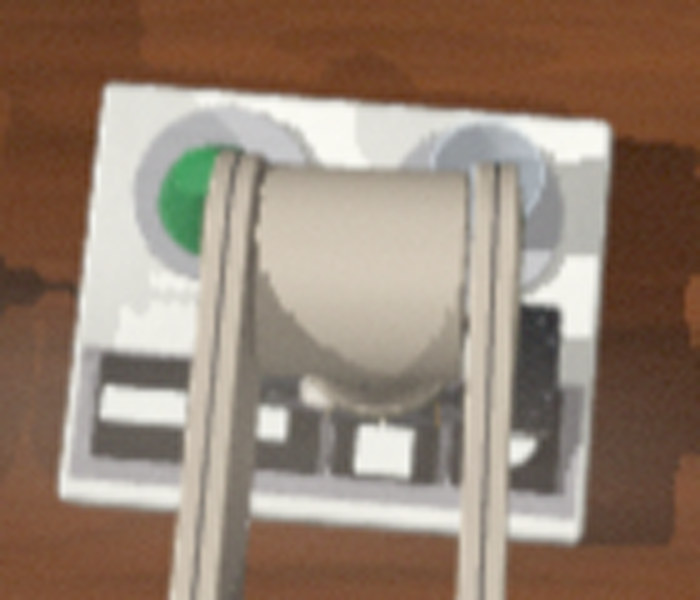

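The fingertips (scene crop, about (380, 295)) hang over the rocker's far half. Next I'll press the rocker in small steps.

Call:
{"api": "carry_out", "payload": {"commands": [[[-0.1,-0.3,0.7,0],[0,0,0.7,0],[0,0,0.7,0],[0,0,0.7,0],[0,0,0,0],[0,0,0.2,0],[0,0,0.2,0],[0,0,0.2,0],[0,0,0.2,0],[0,0,0.2,0],[0,0,0.2,0],[0,0,0,0]]]}}

```text
t: 3.78
tool_pos: [0.5212, 0.04, 0.0955]
orientation: [-3.14, 0.107, -0.0]
force: [2.6, -0.3, 2.1]
opening: 0.0003
```

```bash
python3 - <<'E'
from h import *
go([.521,.039,.080])
E
```

```text
t 3.78 tip [0.5212 0.04   0.0815] F [ 2.6 -0.3  2.1] xang -0.068 zax [ 0.  0. -1.] op 0.0003 shift cm [-0.02  0.1   0.15]
```

Call:
{"api": "carry_out", "payload": {"commands": [[[0,0,0.05,0],[0,0,0.05,0],[0,0,0.05,0],[0,0,0.05,0],[0,0,0,0]]]}}

```text
t: 4.2
tool_pos: [0.5214, 0.04, 0.0942]
orientation: [3.14, -0.107, 0.0]
force: [-0.3, 0.8, 5.8]
opening: 0.0001
```

```bash
python3 - <<'E'
from h import *
go([.521,.039,.080])
E
```

```text
t 4.2 tip [0.5214 0.04   0.0802] F [-0.3  0.8  5.8] xang -0.068 zax [ 0. -0. -1.] op 0.0001 shift cm [-0.03  0.1   0.02]
```

Call:
{"api": "carry_out", "payload": {"commands": [[[0,0,0.05,0],[0,0,0.05,0],[0,0,0.05,0],[0,0,0,0],[0,0,0,0]]]}}

```text
t: 4.62
tool_pos: [0.5215, 0.04, 0.0941]
orientation: [3.14, -0.107, 0.001]
force: [-7.4, -0.4, 20.2]
opening: 0.0008
```

```bash
python3 - <<'E'
from h import *
go([.521,.039,.080])
E
```

```text
t 4.62 tip [0.5215 0.04   0.0801] F [-7.4 -0.4 20.2] xang -0.068 zax [ 0. -0. -1.] op 0.0008 shift cm [-0.04  0.1   0.01]
```

The rocker bottomed at z = 0.080 with the force rising to 20 N. I'll lift, move over to the plunger and check.

Call:
{"api": "carry_out", "payload": {"commands": [[[0,0,-0.4,0],[0,0,-1,0],[0,0,-1.5,0],[0,0,-1.5,0],[-0.6,2.5,0,0],[-0.7,2.5,0,0],[-0.7,2.5,0,0],[0,0,0,0],[0,0,0,0]]]}}

```text
t: 5.37
tool_pos: [0.4955, -0.0342, 0.1361]
orientation: [-3.139, 0.111, 0.001]
force: [-0.4, 0.9, -0.4]
opening: 0.0004
```

```bash
python3 - <<'E'
from h import *
go([.4958,-.034,.09])
for n,(r0,r1,c0,c1) in {"scene":(120,240,240,395),"top":(150,270,220,360)}.items():
    im=robot.read_camera(n)[:,:,::-1]; cv2.imwrite(f"pics/{n}2.png",cv2.resize(im[r0:r1,c0:c1],None,fx=5,fy=5,interpolation=cv2.INTER_CUBIC))
E
```

```text
t 5.37 tip [ 0.4955 -0.0342  0.1221] F [-0.4  0.9 -0.4] xang -0.07 zax [-0.001  0.    -1.   ] op 0.0004 shift cm [ 0.03 -0.02  3.21]
```

View pics/scene2.png

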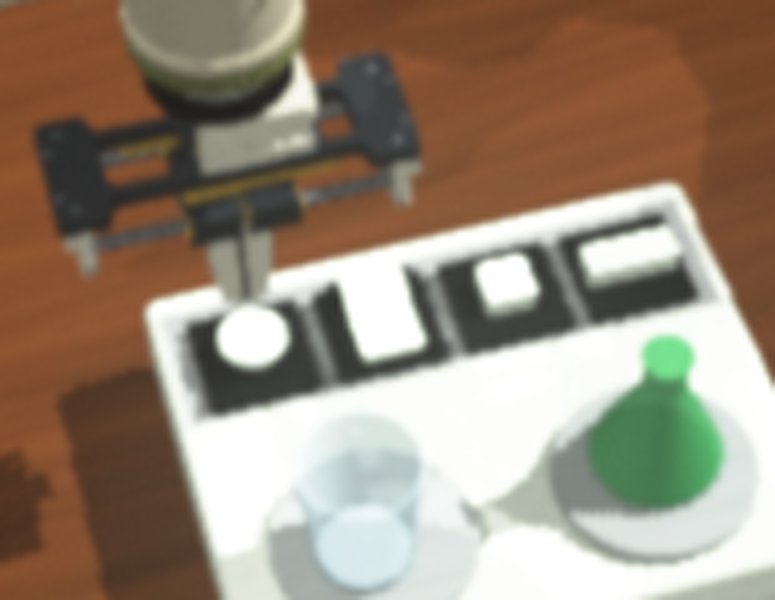

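View pics/top2.png

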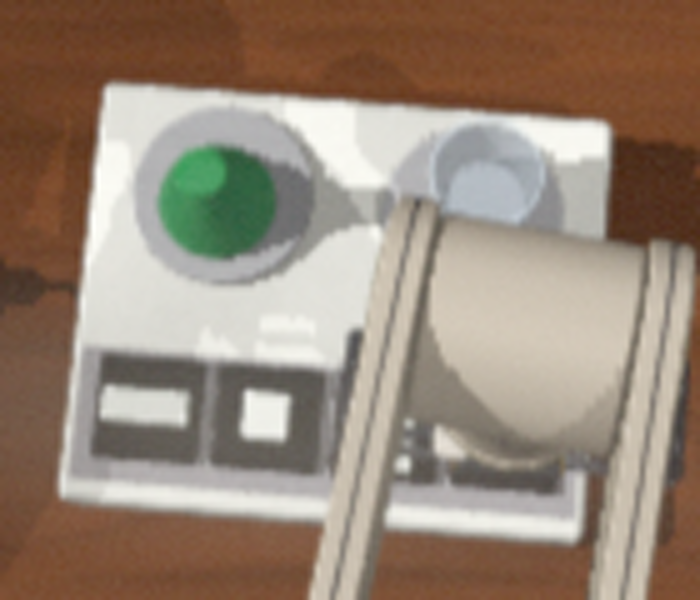

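In the scene crop the rocker (350–420, 265–360) now has its near half up. The fingers are above the plunger at (245, 300). Now I'll press the plunger.

Call:
{"api": "carry_out", "payload": {"commands": [[[0,0,0.8,0],[0,0,0.8,0],[0,0,0.8,0],[0,0,0.8,0],[0,0,0,0],[0,0,0.2,0],[0,0,0.2,0],[0,0,0.2,0],[0,0,0.2,0],[0,0,0.2,0],[0,0,0.1,0],[0,0,0.1,0],[0,0,0,0]]]}}

```text
t: 6.55
tool_pos: [0.4964, -0.0335, 0.0923]
orientation: [-3.14, 0.107, -0.001]
force: [-0.8, 0.6, 3.2]
opening: 0.0004
```

```bash
python3 - <<'E'
from h import *
go([.4958,-.034,.078])
E
```

```text
t 6.55 tip [ 0.4964 -0.0335  0.0783] F [-0.8  0.6  3.2] xang -0.068 zax [ 0.  0. -1.] op 0.0004 shift cm [-0.05  0.06  0.03]
```

Call:
{"api": "carry_out", "payload": {"commands": [[[0,0,0.05,0],[0,0,0.05,0],[0,0,0.05,0],[0,0,0,0],[0,0,0,0]]]}}

```text
t: 6.97
tool_pos: [0.4965, -0.0335, 0.092]
orientation: [3.14, -0.107, 0.001]
force: [-5.8, 1.4, 15.3]
opening: 0.0005
```

```bash
python3 - <<'E'
from h import *
go([.4958,-.034,.078])
E
```

```text
t 6.97 tip [ 0.4965 -0.0335  0.078 ] F [-5.8  1.4 15.3] xang -0.068 zax [ 0.001 -0.    -1.   ] op 0.0005 shift cm [-0.07  0.06  0.  ]
```

The plunger bottomed at z = 0.078 with 15 N. Next I'll lift and cross over to the bar.

Call:
{"api": "carry_out", "payload": {"commands": [[[0,0,-0.4,0],[0,0,-1,0],[0,0,-1.6,0],[0,0,-1.6,0],[0,-2.8,0,0],[0,-2.8,0,0],[0,-2.8,0,0],[0,-2.8,0,0],[0,-2.8,0,0],[0,-2.8,0,0],[0,-2.8,0,0],[0,-2.8,0,0],[0,0,0,0],[0,0,0,0]]]}}

```text
t: 8.13
tool_pos: [0.5113, 0.1911, 0.1369]
orientation: [3.14, -0.103, 0.0]
force: [0.2, -0.2, 0.2]
opening: 0.0007
```

```bash
python3 - <<'E'
from h import *
go([.5112,.190,.086])
for n,(r0,r1,c0,c1) in {"scene":(120,240,260,415),"top":(150,270,220,360)}.items():
    im=robot.read_camera(n)[:,:,::-1]; cv2.imwrite(f"pics/{n}3.png",cv2.resize(im[r0:r1,c0:c1],None,fx=5,fy=5,interpolation=cv2.INTER_CUBIC))
E
```

```text
t 8.13 tip [0.5113 0.1911 0.1229] F [ 0.2 -0.2  0.2] xang -0.065 zax [ 0. -0. -1.] op 0.0007 shift cm [-0.    0.11  3.69]
```

View pics/scene3.png

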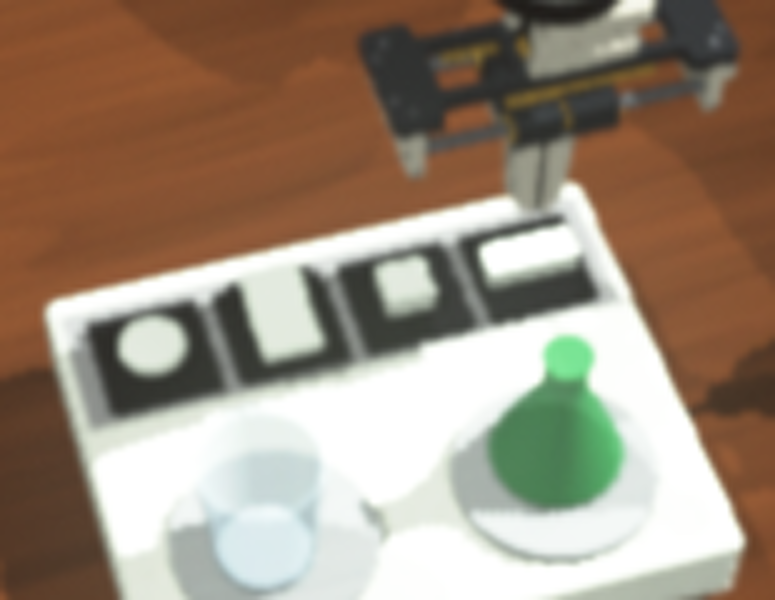

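View pics/top3.png

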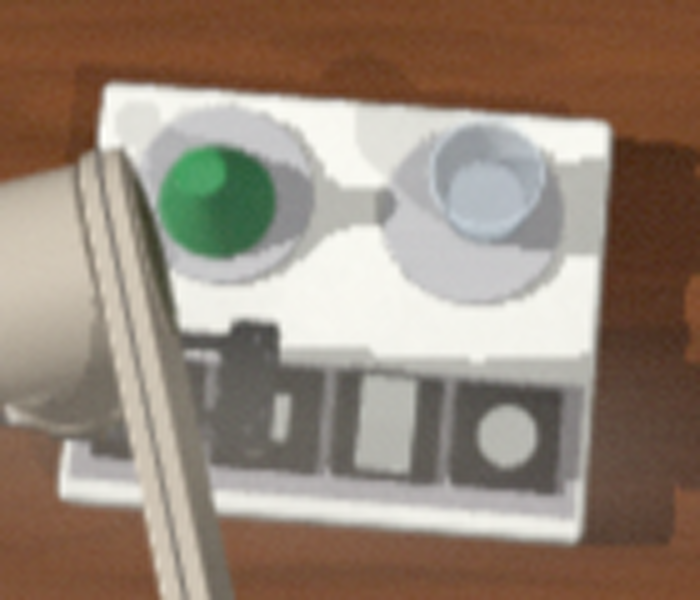

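In the top crop, the rocker (385, 425) and plunger (507, 435) stand clear. The plunger now looks lower in the scene crop at (152, 345). The fingers are over the bar at (537, 200), so I'll press it and hold.

Call:
{"api": "carry_out", "payload": {"commands": [[[0,0.1,0.9,0],[0,0,0.9,0],[0,0,0.9,0],[0,0,0.7,0],[0,0,0,0],[0,0,0.25,0],[0,0,0.25,0],[0,0,0.25,0],[0,0,0.25,0],[0,0,0.25,0],[0,0,0.15,0],[0,0,0,0]]]}}

```text
t: 9.23
tool_pos: [0.5118, 0.1891, 0.091]
orientation: [3.14, -0.106, 0.001]
force: [-8.8, -3.7, 19.0]
opening: 0.0004
```

```bash
python3 - <<'E'
from h import *
go([.5112,.190,.077])
E
```

```text
t 9.23 tip [0.5118 0.1891 0.077 ] F [-8.8 -3.7 19. ] xang -0.068 zax [ 0.001 -0.    -1.   ] op 0.0004 shift cm [-0.07 -0.09  0.  ]
```

The bar is at 0.077 with 19 N, so fully down. I'll hold it there.

Call:
{"api": "carry_out", "payload": {"commands": [[[0,0,0,0],[0,0,0,0],[0,0,0,0],[0,0,0,0],[0,0,0,0],[0,0,0,0],[0,0,0,0],[0,0,0,0],[0,0,0,0],[0,0,0,0],[0,0,0,0],[0,0,0,0],[0,0,0,0],[0,0,0,0],[0,0,0,0],[0,0,0,0],[0,0,0,0],[0,0,0,0],[0,0,0,0],[0,0,0,0]]]}}

```text
t: 10.9
tool_pos: [0.5118, 0.1891, 0.091]
orientation: [3.14, -0.106, 0.002]
force: [-9.5, -3.7, 19.7]
opening: 0.0007
```

Call:
{"api": "carry_out", "payload": {"commands": [[[0,0,0,0],[0,0,0,0],[0,0,-0.6,0],[0,0,-1,0],[0,0,-2,0],[0,0,-2.5,0],[0,0,-2.5,0],[-2,0,-2,0],[-3,0,-2,0],[-3,0,-1,0],[-3,0,0,0],[0,0,0,0],[0,0,0,0]]]}}

```text
t: 11.98
tool_pos: [0.4009, 0.1968, 0.2254]
orientation: [-3.139, 0.105, -0.003]
force: [-0.1, -1.4, 0.8]
opening: 0.0005
```

```bash
python3 - <<'E'
from h import *
go([.5112,.190,.077])
for n,(r0,r1,c0,c1) in {"scene":(120,240,260,415),"top":(150,270,220,360)}.items():
    im=robot.read_camera(n)[:,:,::-1]; cv2.imwrite(f"pics/{n}4full.png",im)
    cv2.imwrite(f"pics/{n}4.png",cv2.resize(im[r0:r1,c0:c1],None,fx=5,fy=5,interpolation=cv2.INTER_CUBIC))
E
```

```text
t 11.98 tip [0.401  0.1969 0.2114] F [-0.1 -1.4  0.8] xang -0.067 zax [ 0.002  0.001 -1.   ] op 0.0005 shift cm [11.02 -0.04 13.46]
```

View pics/scene4.png

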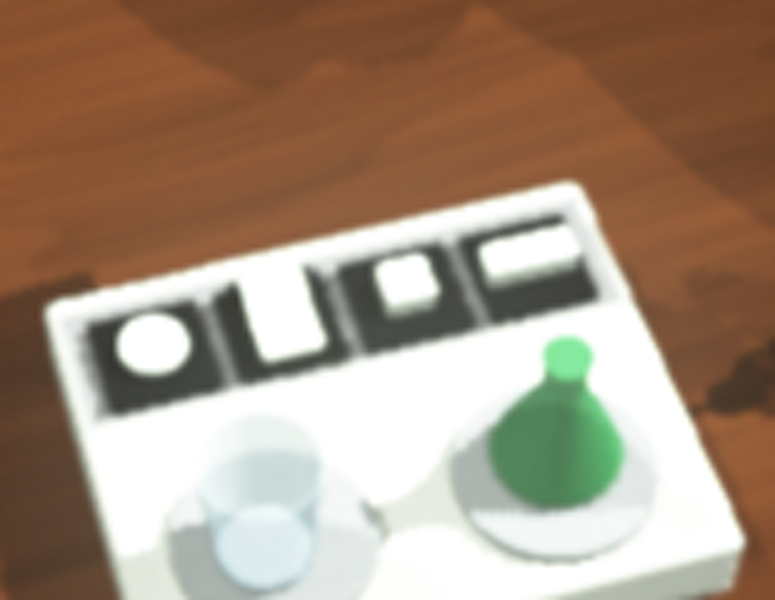

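View pics/scene4full.png

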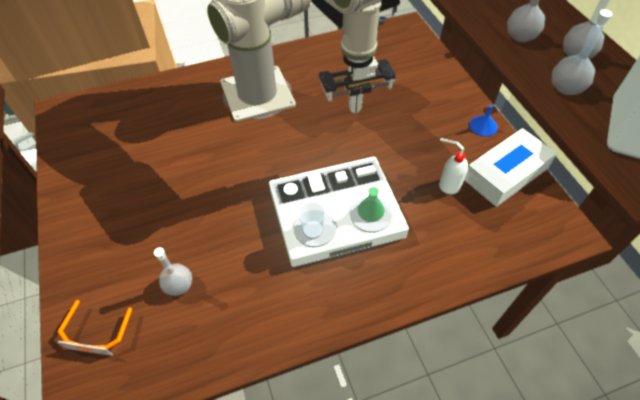

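View pics/top4full.png

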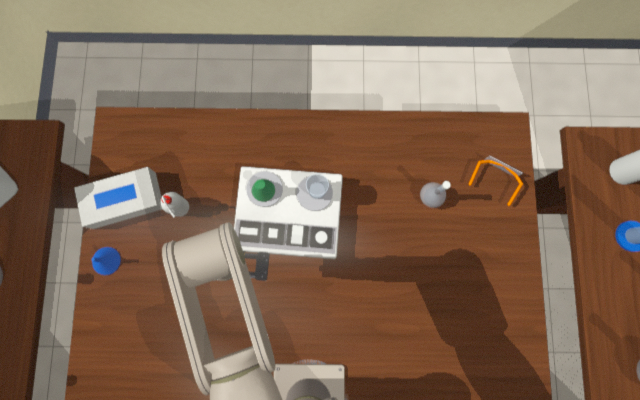

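The bar is back up at the same scene pixels as before the press. The beaker, flasks and bottle are where they were. One last numeric check of the plunger height, then I'll hand in.

```bash
python3 - <<'E'
from h import *
s=6;c={}
for n,th,b in(("scene",215,(280,180,300,195)),("top",150,(312,228,330,246))):
  for k in "04":
    f="pics/%s0.png"%n if k=="0" else "pics/%s4full.png"%n
    G=cv2.resize(cv2.cvtColor(cv2.imread(f),cv2.COLOR_BGR2GRAY),None,fx=s,fy=s,interpolation=cv2.INTER_CUBIC)
    kk,l,st,ce=cv2.connectedComponentsWithStats((G>th).astype(np.uint8))
    for i in range(1,kk):
        x,y=(ce[i]+.5)/s-.5
        if b[0]<x<b[2] and b[1]<y<b[3] and 30*36<st[i,4]<600*36: c[n,k]=(x,y)
for k in "04": print(k,tri(c["scene",k],c["top",k]).round(4) if ("scene",k) in c and ("top",k) in c else c)
robot.close_job()
E
```

```text
0 [ 0.4951 -0.0337  0.0836]
4 [ 0.4949 -0.0341  0.0763]
the job is handed in; nothing more can be done
```

The stirrer start sequence is done in the order asked, and the job was handed in at about 12 s of the 43 s allowed. No verdict came back.

| Step | Pressed to (fingertip height) | Force at the bottom |
|---|---|---|
| Rocker, raised half | 80 mm | 20 N |
| Plunger | 78 mm | 15 N |
| Bar key | 77 mm, held down about 2 s | 19 N |

- **Rocker:** it stopped hard at the bottom, and the pictures afterwards show its near half up, so it tipped over.
- **Plunger:** measured from both cameras, its top dropped 7.3 mm against the nominal 8 mm. The camera heights read about 2 mm low both before and after, and the fingers reached a hard stop at 78 mm, so I take it as fully in.
- **Bar key:** it came back up after release, judging by eye from the pictures.
- **Everything else:** the square key was never approached. The glassware and wash bottle look unmoved in the final pictures. The arm ended clear, touching nothing.

No check failed.

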